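# Load a swab and unhitch the sample carrier from its docking ball

### The job

Take the swab that stands in the small block and push it down into the open vial of the sample carrier until its thick cap sits on the vial's rim; do not let it drop in. Then, with the carrier still down on its dock, pull the carrier's spring latch sideways by its upright grip, lift the carrier off the docking ball and finish while still holding it: level, at rest, about ten centimetres above the dock, with the swab still home in its vial. Leave the other things on the worktop where they stand.

Things in the scene. Friction and masses are not known exactly. Their poses are not given: they have to be found in the camera images.
- swab: Loose upright swab stick, 94 mm long, 18 g: straight white shaft of 8 mm diameter with a rounded tip, 58 mm long, and on top a grey round cap, 17 mm wide and 36 mm high, to hold it by. Origin at the lower tip, z along the shaft towards the cap. It starts standing in the block's hole with the cap 66 to 102 mm above the worktop.
- swab_shoulder (a point): Point on the swab's axis at the underside of its cap, 58 mm from the tip.
- block: Fixed grey block 50 x 50 x 50 mm with one upright 10 mm hole, 42 mm deep, in the middle of its top; the swab stands in it. Origin at the centre of the underside.
- carrier: Loose sample carrier, 0.5 to 0.7 kg, on the dock: grey deck 90 (its x) x 170 (its y) x 8 mm; aluminium hood, 37 x 37 mm, in the middle, covering the ball; open white vial 66 mm to -y; closed vial with a wider cap (22 mm wide, 72 mm high) 66 mm to +y. Origin: centre of the deck's underside (docked: 10 mm above the worktop, about 2 mm of play), z up. It balances under the latch grip.
- vial_mouth (a point): Centre of the mouth of the open vial, at its rim: in carrier axes 66 mm to -y of the middle and 72 mm above the underside (docked: 82 mm above the worktop). Bore 11.5 mm, outside 18 mm, 61 mm deep. The swab is fully home when its cap rests on this rim.
- latch_grip (a point): Point to hold on the latch's upright grip, 16 mm below its top (docked: 82 mm above the worktop, top at 98 mm). The grip is a grey plate 14 mm thick along the carrier's x (close the fingers along that x), 30 mm wide along y, its upper 41 mm free; slider plate and hood lie right below. Latch shut, it stands above the carrier's middle; it moves with the latch.
- latch (a joint): Latch travel in m: 0 = shut (forked bolt under the ball's head, carrier locked), 0.018 = fully drawn; clear of the ball from about 0.010. It slides to the carrier's own -x, the side with coil spring and lug (at yaw 0: towards the robot). Spring: 1.5 N to start, 5.5 N at the end; shuts when let go. Lifting the grip lifts the carrier; off the ball, the carrier slides back under the grip.
- dock: Fixed dark steel plate 110 (its x) x 190 (its y) x 10 mm under the carrier, same yaw as the carrier at the start; in its middle the docking ball, 21 mm wide, on an 8 mm neck, its top 43 mm above the worktop (the carrier is off it when its underside is higher). Origin at the centre of the underside.
- small_vial: Bystander: small capped control vial, 24 mm wide, 45 mm high, loose. Origin at the centre of the underside.
- timer: Bystander: flat white timer 58 x 62 x 18 mm, loose. Origin at the centre of the underside.
- pot: Bystander: small white lidded pot, 45 mm wide, 48 mm high, loose. Origin at the centre of the underside.
- lancet_box: Bystander: small carton 45 x 62 x 38 mm, loose. Origin at the centre of the underside.
- stain_bottle: Bystander: brown bottle, 48 mm wide, 104 mm high, loose. Origin at the centre of the underside.

How it is judged:
By the outcome, as a careful person would: the job done as asked, in the order asked, and still so for the second after the job is handed in, while the arm keeps its last pose, push and grip.
It also fails if it takes over 56 s, if anything falls off the work surface, if the arm or the gripper's body presses on something with over 40 N, if the wrist force passes 120 N, or if a joint passes its speed limit or range.

### The arm

A 6-joint arm with a two-finger parallel gripper is mounted at the origin on a cart in front of the work surface, level with it; the furniture and walls round the work are solid. World frame = base frame: x ahead of the robot, y to its left, z up, the work surface at z = 0. Lengths are in m, angles in rad, forces in N, time in s.
With the tool pointing down it reaches from about 0.375 to 0.825 m from the base axis. Payload 5.5 kg.
Tool frame: the origin (TCP) lies on the front face of the gripper's body, between the roots of the fingers; the fingertips stand 73 mm ahead of it and the grasp point (between the pads) lies 54 mm ahead of it; z points along the fingers, x is the direction in which the jaws open and shut, and the axes are right-handed (so a half turn about z gives the same grasp; the last joint's range is limited). The gripper opens to 85 mm and grips with 20 to 120 N. Pads are 22 mm wide; open, the fingers measure 114 mm over their backs; the gripper's body (76 mm by 85 mm) begins 54 mm behind the grasp point. The pads swing forward as they close: fully open they stand 13 mm farther back than shut.
Start: joints at [-1.131, 0.314, -0.047, 1.21, 0, 1.571], TCP at [0.255, -0.543, 0.304] pointing down, gripper open.
Joint ranges: [-2.67, 2.67], [-0.69, 1.73], [-1.03, 1.25], [-2.08, 2.16], [-1.42, 1.45], [-3.14, 3.14]. Speed limits (rad/s): [2.39, 2.39, 3.01, 3.14, 3.14, 3.14].

### API

Orientations are given as [roll, pitch, yaw] about the fixed x, y, z axes, in that order (R = Rz(yaw) Ry(pitch) Rx(roll)).
In Python, from workcell import bot, hand, status, eyes, workorder, look_for gives the robot as it stands. The module is installed in compiled form; this text tells all that it offers. Calls block until the motion is done:
- bot.goto(position, orientation): joint-space move of the TCP to a pose.
- bot.move_straight(position, rot=None, velocity=0.15, contact_N=None): straight line of the TCP; rot=None keeps the orientation; velocity is the mean speed in m/s. With contact_N (N) it stops when the force on the tool has changed by that much, and returns True; else False.
- bot.move_j(angles): joint-space move.
- hand.move_gripper(opening, strength=None): finger opening in m; strength is the grip in N (None keeps the last); returns when the fingers have stopped.
- bot.pause(seconds).
- bot.inverse_kinematics(position, orientation): joint angles nearest the present ones, or None.
- status.get_state(): the state.
- eyes.grab_frame(name): name is "scene" or "top" or "wrist"; returns a dict with "image" (420x560x3 uint8, blue, green, red), "mtx" (3x3 intrinsics, pixels), "xyz" and "attitude" of the camera in the world. Camera axes: x right, y down, z forward; pixel columns grow to the right and rows downward; lengths in m; the calibration is good to about 2 mm. The wrist camera is an equidistant fisheye: a pixel r from the principal point sees the ray r / f radians off the axis. A picture is of the moment at which its call begins. There is no depth.
A pose or a line that the arm cannot do raises bot.Unreachable and nothing moves.
- workorder.close_job(): hands the job in, once; it reports no verdict.
Trained networks look in a picture, given as the dict that the camera call returned (one of the last four; its "shot" number tells which), for a name from the list of things; names that differ only in an ending like _2 or _b are one class to them, and where a whole thing is asked for, a point or a joint stands for the part that bears it (a point fixed in the world has none). Each returns a list of dicts, best first, with "confidence" (0 to 1); they miss things now and then, are a little off and sometimes report something else, mostly with a low value. They report only what shows in the picture. A call takes as long as a camera call.
- look_for(picture, query): "box" ([left, top, width, height] in pixels, round what is visible of it).
The state is a dict: "time": time; "joint_positions": joint angles; "qvel": joint speeds; "tau": joint torques, N m; "position": TCP position; "tool_rot": TCP orientation; "force": force on the tool from outside, world axes, zero at the start; "ft_torque": the same for the moment, N m; "width": finger opening in m.
Only numpy, scipy, OpenCV 4.12 (cv2) and the standard library are available. Lean on these libraries where they do the work, as an engineer would, in place of code of your own. Each camera call takes 0.05 s, during which the arm holds its last target.

## Working session

There is one attempt and no reset: what is moved stays moved. The work goes in short steps, each a Python script; the robot and the scene stay as the last script left them, time stands still between calls to the robot, and variables do not carry over. Pictures are saved under pics/ and viewed, and the job is handed in when it is done.

```bash
mkdir -p pics; ls; python3 - <<'E'
from workcell import bot, hand, status, eyes, workorder, look_for
import cv2
s=status.get_state(); print({k:s[k] for k in('time','position','tool_rot','force','width')})
for n in('top','scene'):
    f=eyes.grab_frame(n); cv2.imwrite(f'pics/{n}0.png',f['image']); print(n,f['mtx'],f['xyz'],f['attitude'])
    for q in('swab','vial_mouth','latch_grip','carrier','dock','block'):
        print(q,[( [round(v) for v in d['box']],round(d['confidence'],2)) for d in look_for(f,q)[:3]])
print(status.get_state()['time'])
E
```

```text
pics
{'time': 0.0, 'position': array([ 0.25524852, -0.54248996,  0.30301196]), 'tool_rot': array([-3.14157884e+00,  1.73055518e-03, -1.13103123e+00]), 'force': array([-0.15563537,  0.86159799, -0.44356971]), 'width': 0.08514649611995909}
top [[462.94631929   0.         284.98941881]
 [  0.         462.94631929 215.11854094]
 [  0.           0.           1.        ]] [0.42054671 0.08880281 1.41529606] [-3.08351774  0.0204675  -1.57813779]
swab []
vial_mouth [([228, 191, 63, 50], 0.68), ([136, 218, 25, 28], 0.4)]
latch_grip [([254, 208, 10, 14], 0.45)]
carrier [([230, 191, 58, 48], 0.78)]
dock [([226, 185, 65, 56], 0.73)]
block [([371, 214, 22, 27], 0.62), ([229, 192, 60, 46], 0.46)]
scene [[500.50174476   0.         272.42200075]
 [  0.         500.50174476 208.49331198]
 [  0.           0.           1.        ]] [-0.37318743 -0.70580918  0.76687327] [-2.09566512  0.01657823 -0.83982519]
swab [([346, 240, 7, 21], 0.69)]
vial_mouth [([217, 191, 61, 39], 0.57)]
latch_grip [([245, 190, 10, 31], 0.67)]
carrier [([217, 187, 66, 40], 0.89)]
dock [([214, 213, 74, 19], 0.74), ([219, 190, 63, 37], 0.66)]
block [([334, 254, 24, 32], 0.91)]
0.7
```

```bash
python3 - <<'E'
import cv2
a=cv2.imread('pics/top0.png');b=cv2.imread('pics/scene0.png')
cv2.imwrite('pics/t1.png',cv2.resize(a[160:280,120:420],None,fx=2.6,fy=2.6,interpolation=3))
cv2.imwrite('pics/s1.png',cv2.resize(b[140:310,170:400],None,fx=3.3,fy=3.3,interpolation=3))
E
```

```text
(no output)
```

View pics/top0.png

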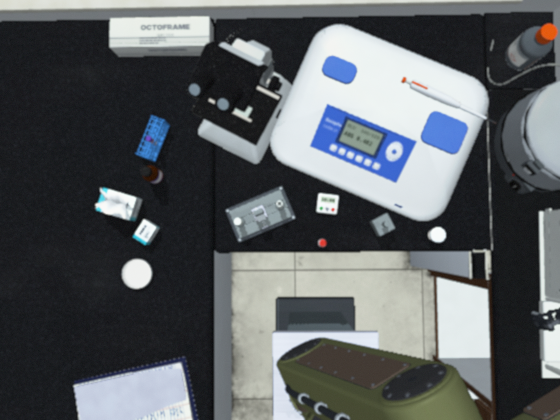

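View pics/scene0.png

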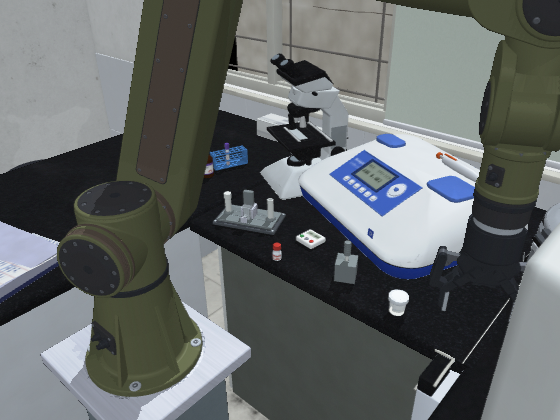

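```bash
true
```

```text
(no output)
```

View pics/t1.png

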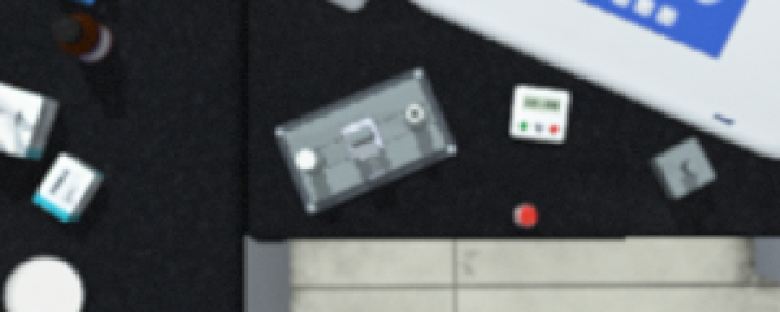

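View pics/s1.png

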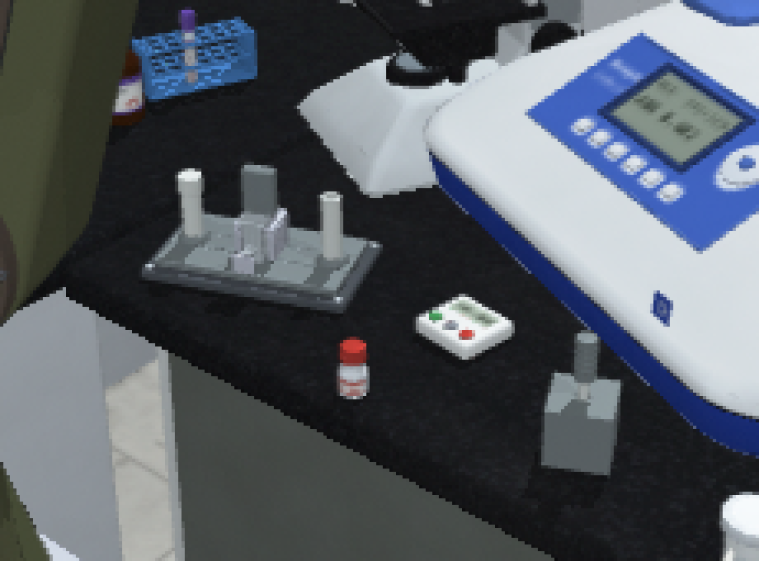

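The top view shows the carrier with its open vial at about px (279,203) and the closed vial at (238,221). The swab and block are at about (384,223). The carrier's +y points left and down, so its yaw is about +23°. Next I'll measure it properly.

```bash
cat > h.py <<'E'
import numpy as np, cv2
from scipy.spatial.transform import Rotation as R
from workcell import bot, hand, status, eyes, workorder, look_for
def rot(rpy): return R.from_euler('xyz',rpy).as_matrix()
def project(f,P,fish=False):
    P=np.atleast_2d(P); c=(P-f['xyz'])@rot(f['attitude']); K=f['mtx']
    if not fish:
        return c[:,:2]/c[:,2:]*[K[0,0],K[1,1]]+K[:2,2]
    r=np.hypot(c[:,0],c[:,1]); th=np.arctan2(r,c[:,2])
    return c[:,:2]/np.maximum(r,1e-9)[:,None]*th[:,None]*[K[0,0],K[1,1]]+K[:2,2]
def ray(f,px,fish=False):
    K=f['mtx']; u=(np.array(px,float)-K[:2,2])/[K[0,0],K[1,1]]
    if fish:
        th=np.linalg.norm(u); d=np.array([*(u/max(th,1e-9)*np.sin(th)),np.cos(th)])
    else: d=np.array([*u,1.])
    return rot(f['attitude'])@d
def onz(f,px,z,fish=False):
    d=ray(f,px,fish); return np.array(f['xyz'])+d*(z-f['xyz'][2])/d[2]
E
python3 - <<'E'
from h import *
f=eyes.grab_frame('top');g=eyes.grab_frame('scene')
z=lambda f,x,y,h:onz(f,(x,y),h).round(4)
print('open',z(f,279.2,203.5,.082),'closed',z(f,237.7,221.5,.082),'blockc',z(f,382.5,224.5,.05))
# scene crop: x/3.3+170, y/3.3+140
c=lambda x,y:(x/3.3+170,y/3.3+140)
print('scene open',z(g,*c(331,197),.082),'closed',z(g,*c(189,173),.082),'grip top',z(g,*c(260,168),.098),'swab top',z(g,*c(587,335),.102))
w=eyes.grab_frame('wrist');print(w['mtx'],w['xyz'],w['attitude'],status.get_state()['position'])
E
```

```text
open [0.5321 0.132  0.082 ] closed [0.481  0.2523 0.082 ] blockc [ 0.4701 -0.1702  0.05  ]
scene open [0.5329 0.1299 0.082 ] closed [0.4846 0.2545 0.082 ] grip top [0.5104 0.1917 0.098 ] swab top [ 0.4738 -0.1718  0.102 ]
[[325.1922621    0.         283.75967532]
 [  0.         325.1922621  209.52304841]
 [  0.           0.           1.        ]] [ 0.31833323 -0.51272611  0.37486052] [ 2.86169885e+00 -6.04391009e-04 -1.13129943e+00] [ 0.25544606 -0.54290765  0.30393514]
```

Both cameras agree to within 3 mm, and the two vials measure 131 mm apart against 132 mm given. The carrier yaw comes out at about 22.5°. I'll refine this with the wrist camera, carrier first and then swab.

```bash
cat >> h.py <<'E'
def crop(f,name,c,half=(80,60),s=5):
    x,y=int(c[0]),int(c[1]); im=f['image']; x0=max(0,x-half[0]);y0=max(0,y-half[1])
    k=im[y0:y+half[1],x0:x+half[0]]; cv2.imwrite('pics/%s.png'%name,cv2.resize(k,None,fx=s,fy=s,interpolation=cv2.INTER_CUBIC)); print(name,'origin',x0,y0,'scale',s)
E
python3 - <<'E'
from h import *
psi=np.deg2rad(22.5)
bot.goto([.508,.192,.30],[np.pi,0,psi])
hand.move_gripper(.035)
w=eyes.grab_frame('wrist');cv2.imwrite('pics/w_car.png',w['image']);np.save('w_car.npy',w,allow_pickle=True)
for P in([.5325,.131,.082],[.483,.2535,.082],[.508,.192,.098]): print(project(w,P,True))
for q in('vial_mouth','latch_grip'): print(q,[( np.round(d['box']),round(d['confidence'],2)) for d in look_for(w,q)[:2]])
bot.goto([.472,-.171,.25],[np.pi,0,psi])
w=eyes.grab_frame('wrist');cv2.imwrite('pics/w_sw.png',w['image']);np.save('w_sw.npy',w,allow_pickle=True)
print(project(w,[.472,-.171,.102],True),[( np.round(d['box']),round(d['confidence'],2)) for d in look_for(w,'swab')[:2]])
s=status.get_state();print(s['time'],s['position'],s['tool_rot'],s['width'])
E
```

```text
[[283.49294744 261.76507287]]
[[284.71733466 123.086047  ]]
[[284.23226344 200.65917298]]
vial_mouth [(array([243., 101.,  85., 169.]), 0.78)]
latch_grip [(array([260., 175.,  37.,  41.]), 0.98), (array([240., 105.,  90., 164.]), 0.59)]
[[283.16496725 220.22907114]] [(array([269., 200.,  24.,  32.]), 0.83), (array([369.,  35.,  74.,  77.]), 0.63)]
5.7583 [ 0.47261813 -0.17007497  0.2502303 ] [ 3.14143652e+00 -5.30414964e-04  3.94503878e-01] 0.03467780915461377
```

```bash
true
```

```text
(no output)
```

View pics/w_car.png

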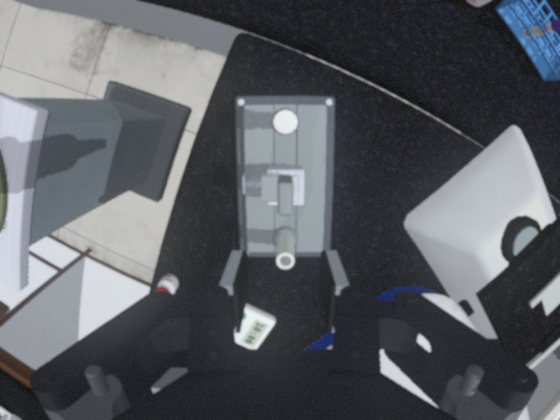

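View pics/w_sw.png

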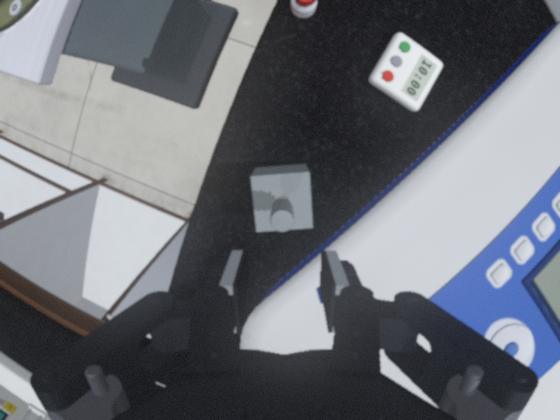

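```bash
python3 - <<'E'
import numpy as np
from h import *
w=np.load('w_car.npy',allow_pickle=True).item(); crop(w,'c_car',(285,185),(65,95),6) if 0 else None
im=w['image']; cv2.imwrite('pics/c_car.png',cv2.resize(im[95:275,220:350],None,fx=3.3,fy=3.3,interpolation=2))
cv2.imwrite('pics/c_mouth.png',cv2.resize(im[220:280,250:320],None,fx=10,fy=10,interpolation=2))
w=np.load('w_sw.npy',allow_pickle=True).item(); im=w['image'];cv2.imwrite('pics/c_sw.png',cv2.resize(im[155:245,235:330],None,fx=6,fy=6,interpolation=2))
E
true
```

```text
(no output)
```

View pics/c_car.png

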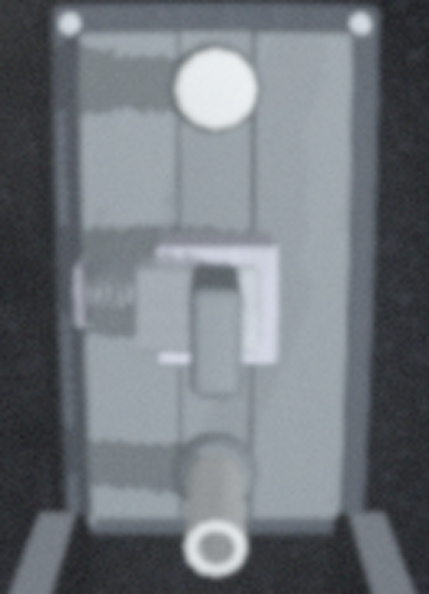

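View pics/c_mouth.png

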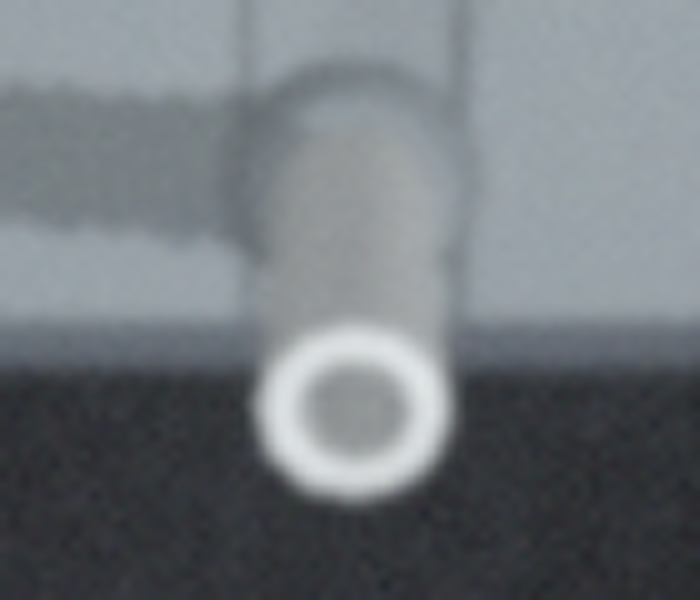

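View pics/c_sw.png

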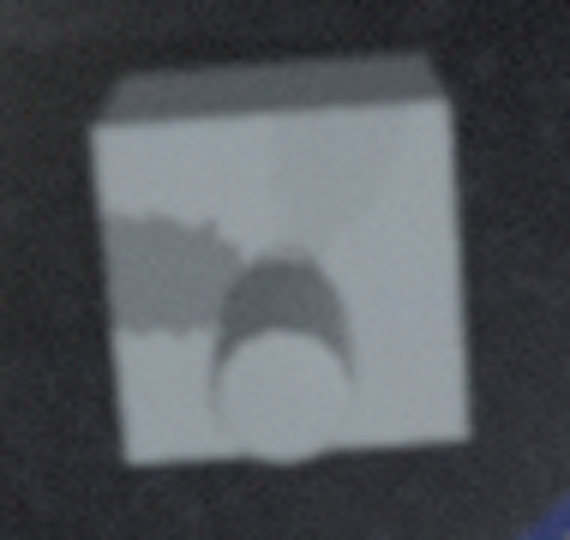

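The crops put the open mouth at px (285.1,260.7), the closed cap's top at (285.1,121.3), the grip's top face at (285.1,198.3) and the swab's cap top at (282.1,220.6).

```bash
python3 - <<'E'
import numpy as np
from h import *
w=np.load('w_car.npy',allow_pickle=True).item()
o=onz(w,(285.1,260.7),.082,1);c=onz(w,(285.1,121.3),.082,1);l=onz(w,(285.1,198.3),.098,1)
d=c-o;print(o,c,l,(o+c)/2,np.linalg.norm(d),np.degrees(np.arctan2(-d[0],d[1])))
w=np.load('w_sw.npy',allow_pickle=True).item();print(onz(w,(282.1,220.6),.102,1))
E
```

```text
[0.53350886 0.13266731 0.082     ] [0.48270296 0.25509493 0.082     ] [0.5078868 0.1942344 0.098    ] [0.50810591 0.19388112 0.082     ] 0.1325509759723204 22.537823719394208
[ 0.47140903 -0.17154435  0.102     ]
```

```bash
python3 - <<'E'
from h import *
psi=np.deg2rad(22.5);rt=[np.pi,0,psi]
p=np.array([.4714,-.1715,.145])
bot.goto([p[0],p[1],.20],rt)
print(bot.move_straight(p,rt,.06,contact_N=8))
s=status.get_state();print(s['position'],s['force'])
hand.move_gripper(.0,40); 
s2=status.get_state();print(s2['width'],s2['force'],s2['position'])
bot.move_straight([p[0],p[1],.285],rt,.12)
bot.goto([.5335,.1327,.285],rt)
s=status.get_state();print(s['time'],s['position'],s['width'])
w=eyes.grab_frame('wrist');cv2.imwrite('pics/w_held.png',w['image']);np.save('w_held.npy',w,allow_pickle=True)
P=s['position'];
g=eyes.grab_frame('scene');np.save('g_held.npy',g,allow_pickle=True)
t=eyes.grab_frame('top');np.save('t_held.npy',t,allow_pickle=True)
for nm,dz in(('tip',.137),('shoulder',.079),('top',.043)):print(nm,project(w,[P[0],P[1],P[2]-dz],1),project(g,[P[0],P[1],P[2]-dz]))
crop(g,'g_held',project(g,[P[0],P[1],P[2]-.1])[0])
E
```

```text
False
[ 0.47169573 -0.1716241   0.14531969] [ 0.79399096 -0.25172176 -0.52352937]
0.015600912325488376 [0.23274936 0.79096099 2.21745362] [ 0.47171657 -0.17163154  0.14545201]
9.9417 [0.53346092 0.1318224  0.2848117 ] 0.01569856651374776
tip [[284.41850344 224.65177516]] [[269.48022861 178.51995231]]
shoulder [[284.45547782 261.2580987 ]] [[269.06023441 159.25943483]]
top [[284.48747145 298.5058493 ]] [[268.79032621 146.88171247]]
g_held origin 189 106 scale 5
```

```bash
true
```

```text
(no output)
```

View pics/w_held.png

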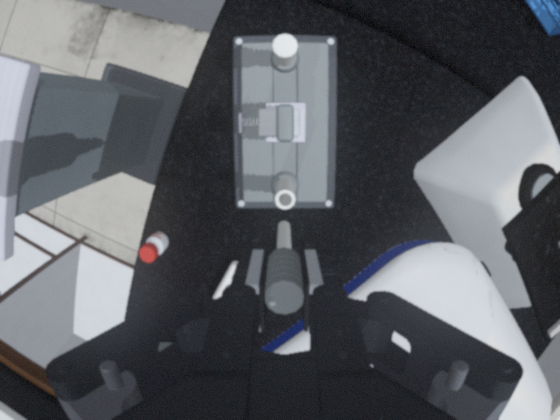

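View pics/g_held.png

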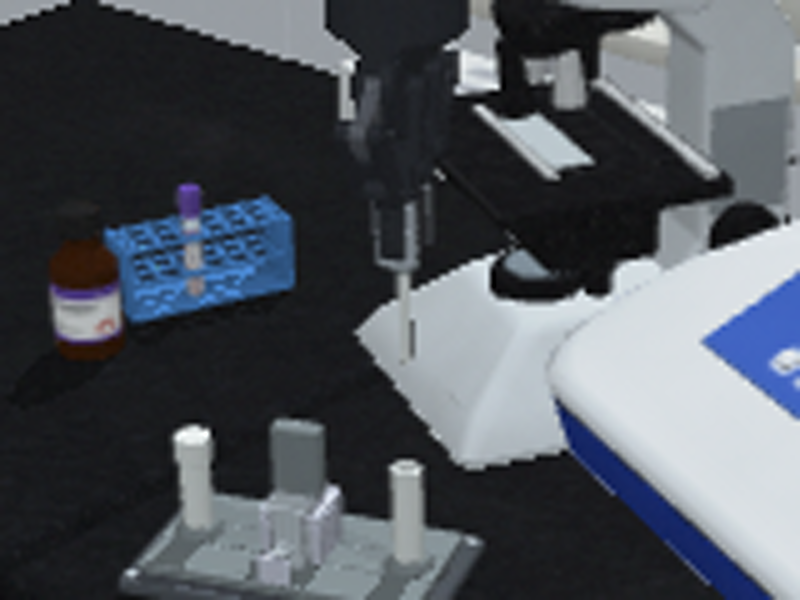

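The held swab looks straight. Its tip is at about (285,224) in the wrist view and (270,178) in the scene view, both matching the prediction. I'll check it at finer scale.

```bash
python3 - <<'E'
import numpy as np
from h import *
w=np.load('w_held.npy',allow_pickle=True).item(); im=w['image']
cv2.imwrite('pics/c_held.png',cv2.resize(im[170:270,235:335],None,fx=6,fy=6,interpolation=2))
print(project(w,[.5335,.1327,.082],1))
E
```

```text
[[284.81875637 199.45302317]]
```

View pics/c_held.png

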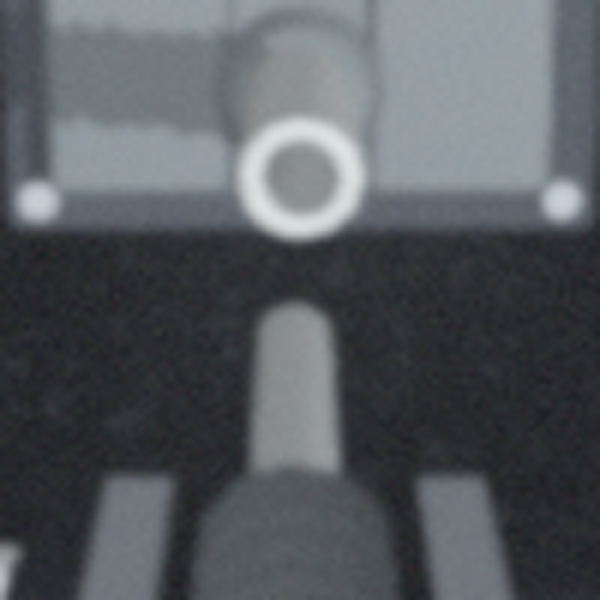

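Mouth and tip agree to under 1 mm, and the bore clearance is 1.75 mm. I'll descend in stages with contact stops.

```bash
python3 - <<'E'
from h import *
psi=np.deg2rad(22.5);rt=[np.pi,0,psi]
x,y=.5338,.1330
bot.move_straight([x,y,.228],rt,.08)
s=status.get_state();print(s['position'],s['force'])
c=bot.move_straight([x,y,.195],rt,.03,contact_N=5)
s=status.get_state();print(c,s['position'],s['force'])
if not c:
    c=bot.move_straight([x,y,.155],rt,.03,contact_N=6)
    s=status.get_state();print(c,s['position'],s['force'])
print(s['time'],s['width'])
g=eyes.grab_frame('scene');crop(g,'g_ins',project(g,[x,y,.1])[0]);
w=eyes.grab_frame('wrist');cv2.imwrite('pics/w_ins.png',w['image'])
E
```

```text
[0.53406387 0.13307094 0.22839195] [ 0.42281265  0.57359417 -0.24616128]
False [0.53395933 0.13305907 0.1952135 ] [ 0.85219785  0.01567506 -0.64480135]
True [0.53366515 0.13296755 0.16153964] [-0.78014297 -0.37761466  5.4912569 ]
13.2333 0.015421872070292754
g_ins origin 189 133 scale 5
```

```bash
true
```

```text
(no output)
```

View pics/g_ins.png

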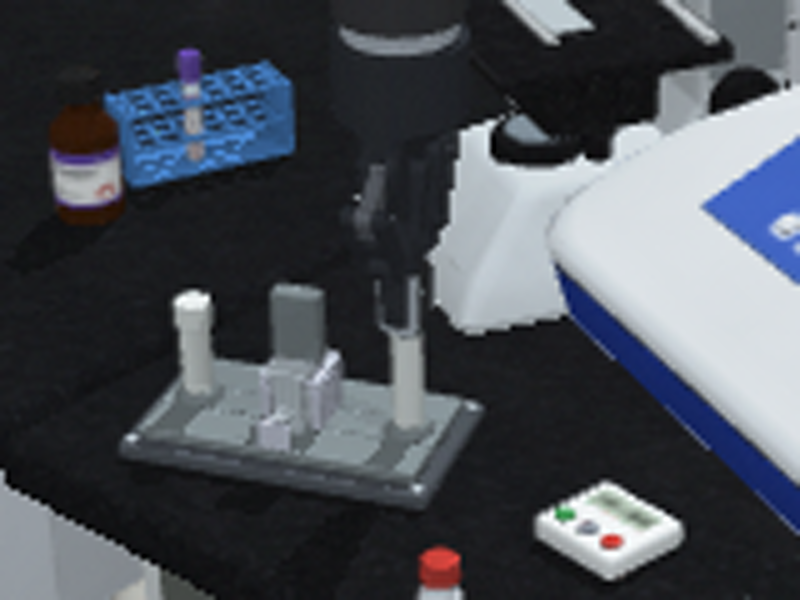

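View pics/w_ins.png

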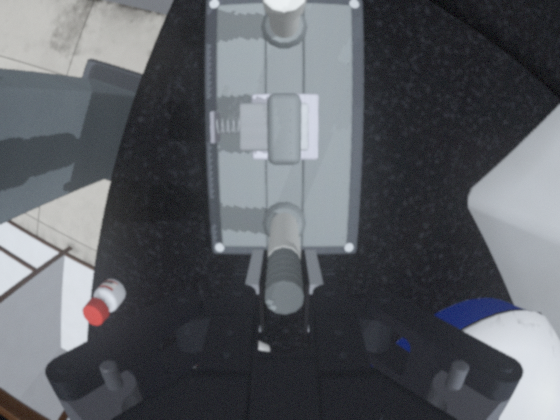

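Contact came at TCP z 0.1615 against 0.161 expected for home, so the cap is on the rim. I'll press slightly more, release, retreat and check.

```bash
python3 - <<'E'
from h import *
psi=np.deg2rad(22.5);rt=[np.pi,0,psi]
s=status.get_state();p=s['position']
c=bot.move_straight([.5337,.1330,.157],rt,.02,contact_N=6)
s=status.get_state();print(c,s['position'],s['force'])
hand.move_gripper(.036)
bot.move_straight([.5337,.1330,.25],rt,.12)
bot.goto([.508,.194,.25],rt)
w=eyes.grab_frame('wrist');cv2.imwrite('pics/w_rel.png',w['image']);np.save('w_rel.npy',w,allow_pickle=True)
print('cap top',project(w,[.5335,.1327,.118],1),'grip',project(w,[.508,.194,.098],1))
print(status.get_state()['time'])
cv2.imwrite('pics/c_rel.png',cv2.resize(w['image'][80:310,190:380],None,fx=3,fy=3,interpolation=2))
E
```

```text
True [0.53361411 0.1329507  0.16152834] [-3.01016194 -0.24881495  7.65240303]
cap top [[285.34853449 313.40580775]] grip [[285.51664001 219.89265021]]
15.1833
```

View pics/c_rel.png

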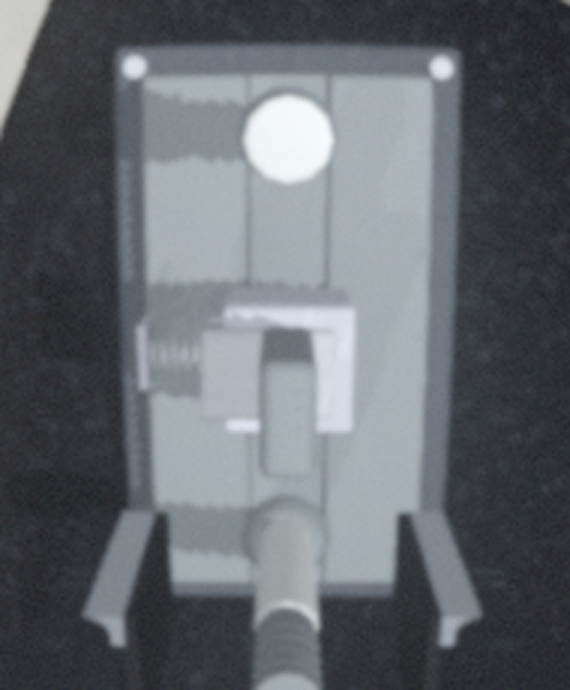

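The grey cap sits directly on the rim, with no gap and no shaft showing. The latch grip's top is at about px (286,219), as predicted. Now I'll grip the latch and pull it.

```bash
python3 - <<'E'
from h import *
psi=np.deg2rad(22.5);rt=[np.pi,0,psi]
x,y=.508,.1942
c=bot.move_straight([x,y,.138],rt,.08,contact_N=8)
s=status.get_state();print(c,s['position'],s['force'])
hand.move_gripper(.0,80)
s=status.get_state();print(s['width'],s['position'],s['force'],s['time'])
g=eyes.grab_frame('scene');crop(g,'g_grip',project(g,[x,y,.1])[0])
E
```

```text
False [0.50838647 0.19436224 0.13854199] [-0.00815356 -0.35069263  0.26888304]
0.012896845522174636 [0.50823135 0.19429682 0.13856626] [-1.43142024  0.00657688  5.06969602] 17.0583
g_grip origin 167 130 scale 5
```

View pics/g_grip.png

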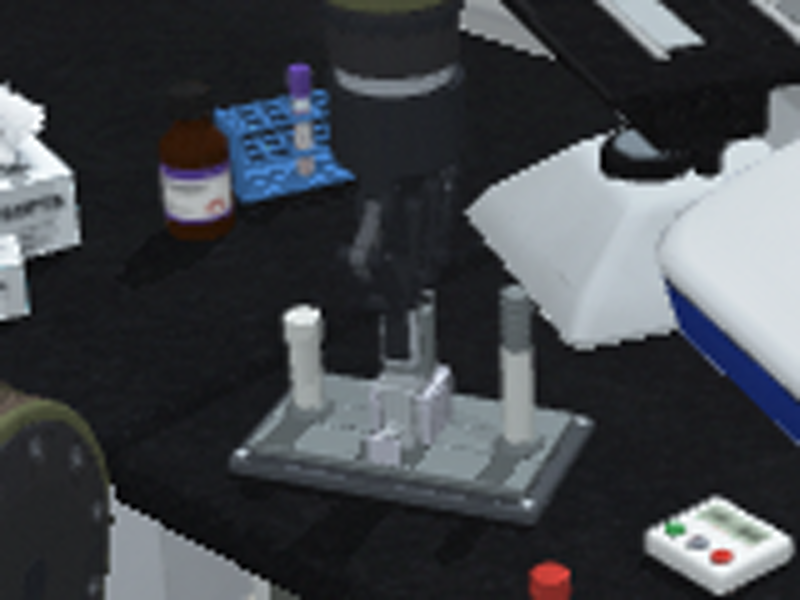

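The fingers hold the plate, reading 12.9 mm for a 14 mm plate, the same offset as on the cap. Now I'll draw the latch.

```bash
python3 - <<'E'
from h import *
psi=np.deg2rad(22.5);rt=[np.pi,0,psi]
s=status.get_state();p0=s['position'];f0=s['force']
ex=np.array([np.cos(psi),np.sin(psi),0]); z=.138
b=np.array([.508,.1942,z])
for d in(.008,.0165):
    c=bot.move_straight(b-ex*d,rt,.03,contact_N=20)
    s=status.get_state();print(c,d,(s['position']-p0)@ex,s['force'],s['force']@ex,s['width'])
w=eyes.grab_frame('wrist');g=eyes.grab_frame('scene');crop(g,'g_pull',project(g,b)[0],(80,60))
cv2.imwrite('pics/w_pull.png',w['image']);print(s['time'])
E
```

```text
False 0.008 -0.007496756990216817 [3.11160298 1.52800548 5.2726462 ] 3.4594886849294153 0.012901185687919361
False 0.0165 -0.015876390565945253 [3.58619951 2.01970348 5.04123809] 4.086123390428219 0.012740491157227881
g_pull origin 166 118 scale 5
17.9583
```

```bash
true
```

```text
(no output)
```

View pics/g_pull.png

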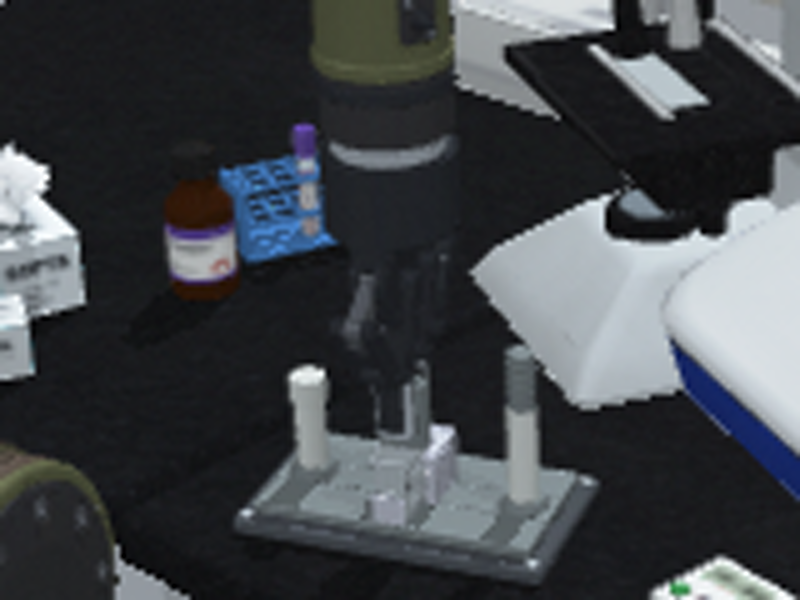

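View pics/w_pull.png

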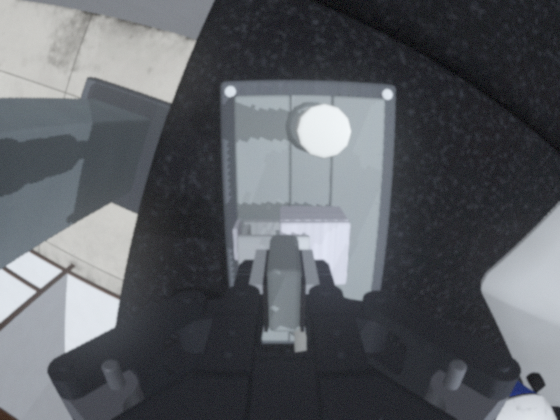

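The grip moved 15.9 mm with a spring force of about 4 N, while the deck stayed down. The tool is still pressing down with about 5 N. Now I'll lift slowly with a guard on the force.

```bash
python3 - <<'E'
from h import *
psi=np.deg2rad(22.5);rt=[np.pi,0,psi]
ex=np.array([np.cos(psi),np.sin(psi),0]); b=np.array([.508,.1942,0])-ex*.0165
for z in(.150,.185,.239):
    c=bot.move_straight(b+[0,0,z],rt,.04,contact_N=28)
    s=status.get_state();print(c,s['position'],s['force'],s['ft_torque'],s['width'])
    if c: break
bot.pause(.5)
for n in('scene','top','wrist'):
    f=eyes.grab_frame(n);np.save(n+'_fin.npy',f,allow_pickle=True)
    if n=='wrist': cv2.imwrite('pics/w_fin.png',f['image'])
    else: crop(f,n+'_fin',project(f,[.508,.19,.17])[0],(60,55),6)
s=status.get_state();print(s['time'],s['force'],s['width'],s['qvel'])
E
```

```text
False [0.49263966 0.1878578  0.14966545] [ 3.79587086  1.45277075 -6.37966536] [ 0.48128298 -1.05569254 -0.0481007 ] 0.012692014373787582
False [0.49243581 0.18775607 0.18470071] [-4.84332341e-01 -4.75290044e-04 -5.92769629e+00] [ 0.01040367 -0.04346532  0.00995707] 0.012496056942085268
False [0.49257213 0.18782504 0.23869374] [ 0.28045361  0.09699725 -6.07191524] [ 0.01806178  0.03928466 -0.05566479] 0.012705104858520503
scene_fin origin 187 113 scale 6
top_fin origin 196 154 scale 6
21.6833 [-0.76191779 -0.10688771 -6.18216119] 0.013194757617409961 [-0.00013043 -0.00091798  0.00137518 -0.00168186  0.00027238 -0.0006863 ]
```

```bash
true
```

```text
(no output)
```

View pics/scene_fin.png

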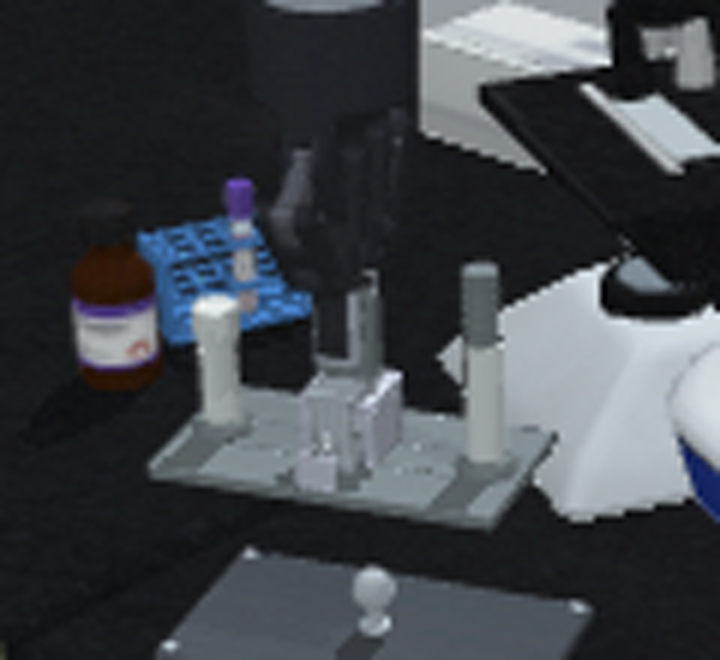

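View pics/w_fin.png

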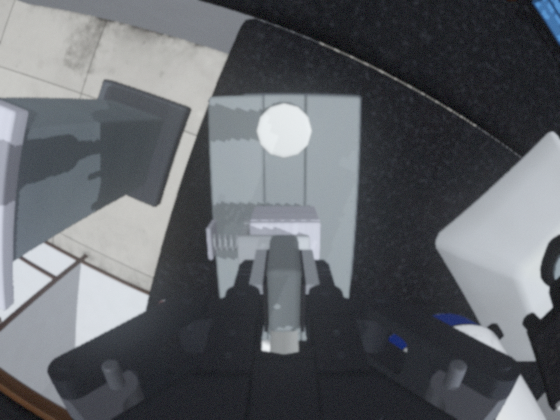

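View pics/top_fin.png

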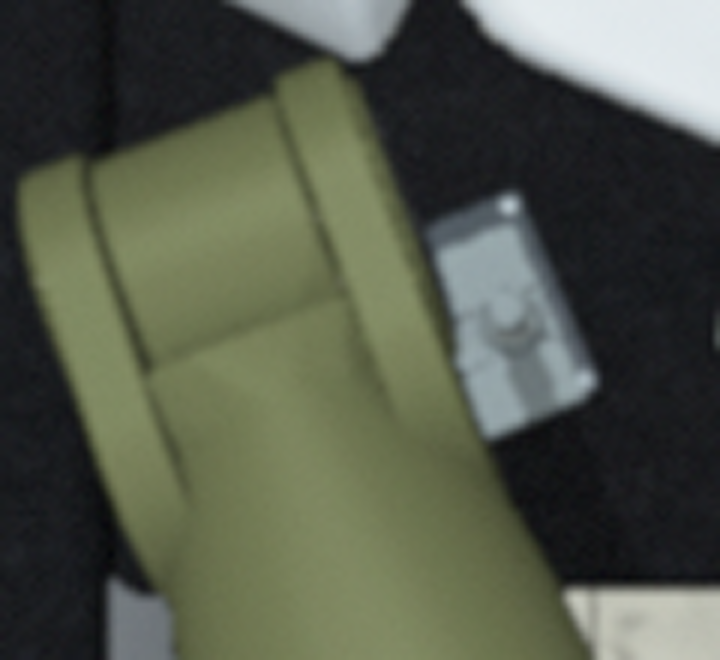

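The carrier is off the ball and carries about 6.1 N (about 0.62 kg). The latch has sprung shut, and the swab cap still sits on its rim at crop (482,340). I'll check level numerically.

```bash
python3 - <<'E'
from h import *
g=np.load('scene_fin.npy',allow_pickle=True).item()
s=status.get_state();P=s['position'];dz=P[2]-.1385
psi=np.deg2rad(22.5);Rz=R.from_euler('z',psi).as_matrix()
for n,v in dict(swabtop=[0,-.066,.108],closedtop=[0,.066,.072],c1=[-.045,-.085,.008],c2=[.045,-.085,.008],c3=[-.045,.085,.008]).items():
    q=project(g,[P[0],P[1],.01+dz]+Rz@np.array(v))[0]; print(n,((q-[187,113]+.5)*6-.5).round(0))
E
```

```text
swabtop [479. 268.]
closedtop [212. 304.]
c1 [490. 519.]
c2 [555. 430.]
c3 [144. 465.]
```

A level carrier 100 mm up predicts the observed points to within 1 px: swab top (481,269), closed top (217,303), corners (493,521), (555,432) and (149,467). I'm handing in.

```bash
python3 - <<'E'
from h import *
workorder.close_job(); s=status.get_state();print(s['time'],s['position'],s['force'],s['width'])
E
```

```text
the job is handed in; nothing more can be done
the job is handed in; nothing more can be done
```

The job is done and handed in after about 22 s on the robot's clock. The arm is holding the carrier level, about 100 mm above the dock, with the swab fully home.

- **Swab:** I lowered it into the open vial under control. Contact came at tool height 161.5 mm, against 161 mm expected with the cap on the rim. A second light press moved it no further, and the pictures showed the cap on the rim both before and after the lift.
- **Latch and lift:** With the carrier still down on its dock, I drew the latch 15.9 mm by its grip; the spring pulled back with about 4 N. The carrier then came off the ball without binding, and its weight read about 6.1 N.
- **Final check:** In the last scene picture, the carrier's corners and vial tops matched a level carrier 100 mm up to within 1 pixel. The arm was at rest with a firm grip.
- **Bystanders:** I did not measure their positions again at the end. I touched none of them on purpose, and no unexpected contact forces showed up.

No check failed. The fingers read about 1 mm narrower than the known sizes on both the cap and the latch grip.

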